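# Swing out the folded hook and hang up the tape

### The arm

A 6-joint arm with a two-finger parallel gripper is mounted at the origin on a cart in front of the work surface, level with it; the furniture and walls round the work are solid. World frame = base frame: x ahead of the robot, y to its left, z up, the work surface at z = 0. Lengths are in m, angles in degrees, forces in N, time in s.
With the tool pointing down it reaches from about 0.25 to 0.725 m from the base axis. Payload 9.7 kg.
Tool frame: the origin (TCP) lies midway between the tips of the shut fingers; the grasp point (between the pads) lies 19 mm behind it (bot.pinch_z is the distance from the TCP to the grasp point, in m); z points along the fingers, x is the direction in which the jaws open and shut, and the axes are right-handed (so a half turn about z gives the same grasp; the last joint's range is limited). The gripper opens to 85 mm and grips with 20 to 120 N. Pads are 22 mm wide; open, the fingers measure 114 mm over their backs; the gripper's body (76 mm by 85 mm) begins 54 mm behind the grasp point. The pads swing forward as they close: fully open they stand 13 mm farther back than shut.
Start: joints at [-65.718, 4.979, 10.078, 95.1, 0, 90], TCP at [0.226, -0.501, 0.231] pointing down, gripper open.
Joint ranges: [-179.16, 179.16], [-48.56, 103.87], [-65.8, 70.77], [-126.05, 130.52], [-82.76, 87.17], [-180, 180]. Speed limits (degrees/s): [127.2, 127.2, 147.25, 180, 180, 180].

### API

Orientations are given as [roll, pitch, yaw] about the fixed x, y, z axes, in that order (R = Rz(yaw) Ry(pitch) Rx(roll)).
In Python, from workcell import bot gives the robot as it stands. The module is installed in compiled form; this text tells all that it offers.
- The arm moves only by the shell command python3 -m pendant 'ROWS' [FORCE]. ROWS is JSON, a list of rows, each a list of 7 numbers: the shift along the tool's x, y, z scaled (see below), then the turn, a rotation vector about the tool's x, y, z scaled (see below), then the closure, from 0 (fully open) to 1 (shut). In form: [[tx, ty, tz, wx, wy, wz, jaw], ...]. A call has 1 to 12 rows; each row shifts and turns the pose as measured when the row begins, along the tool's axes as they then stand; what a row does not reach is not made up. The controller multiplies each number of a shift by 0.25 m and each number of a turn by pi rad. A row lasts 1/10 s, in which the tool goes at most 50 mm and 8.59 degrees, less where a joint would pass 70% of its speed; a pose out of reach is approached as far as the arm can. A call with a number of a shift or a turn outside -1 to 1 is refused whole. A call with a gripper value outside its range is refused whole. The fingers move at their own pace and stop on an object; FORCE is the grip in N (left out, the last holds). Time passes only in rows, so rows that do not move let the fingers close. It gives the time, the measured TCP pose, the force and the opening at its end, in the units of the state.
- bot.get_obs(): the state, without advancing time (a new reading comes with each control period).
- bot.camera(name): name is "scene" or "top" or "wrist"; returns the picture (480x640x3 uint8, red, green, blue); there is no depth.
- bot.calibration(name): a dict with "intrinsics" (3x3 intrinsics, pixels), "xyz" and "attitude" of the camera in the world. Camera axes: x right, y up, looking along -z (the intrinsics and any distortion apply to the point x, -y, -z); pixel columns grow to the right and rows downward; lengths in m; the calibration is good to about 2 mm. A picture is of the moment at which its call begins: read the wrist's pose just before it. calibration takes no time and is no camera call; for the wrist camera it gives the pose at the moment of the call.
- bot.job_done(): hands the job in, once; it reports no verdict.
The state is a dict: "time": time; "q": joint angles; "qd": joint speeds; "joint_efforts": joint torques, N m; "ee_pos": TCP position; "tcp_rot": TCP orientation; "wrist_force": force on the tool from outside, world axes, zero at the start; "torque": the same for the moment, N m; "opening": finger opening in m.
Only numpy, scipy, OpenCV 4.12 (cv2) and the standard library are available. Lean on these libraries where they do the work, as an engineer would, in place of code of your own. Each camera call takes 0.05 s, during which the arm holds its last target.

### The job

The hook on the upright stand is folded flat against its plate. Swing it fully out so that it sticks straight out from the plate, then take the roll of tape from the rack, hang it on the hook by its hole and let go. Leave the steel flange standing in the rack.

Things in the scene. Friction and masses are not known exactly. Their poses are not given: they have to be found in the camera images.
- hook (a joint): Angle of the hinged hook: 0 = folded flat, the bar parallel to the stand's plate; pi/2 = fully out, square to the plate, against a stop. It turns about a vertical axis, clockwise seen from above as it opens, and stays where it is left (stiff hinge, about 1 N at the free end).
- hook_hinge (a point): Point on the hook's vertical hinge axis at the height of the bar's middle line, 150 mm above the bench. It lies 14 mm in front of the plate of the stand, 25 mm left of the plate's middle as seen from the robot. The point turns with the hook: its own -y axis points along the bar to the free end, z is up. The grey plate is 80 mm wide, 12 mm thick, its top 175 mm above the bench; its front looks roughly to the robot.
- hook_tip (a point): Free end of the hook, 110 mm from the hinge axis along the bar. The hook is a straight level round steel bar 9 mm in diameter, with a 12 mm collar over its last 7 mm. Folded, the bar's last 45 mm stand clear of the plate's right edge, free on both sides, and can be pinched there from above. Axes as hook_hinge.
- tape_center (a point): Middle of the roll of tape, a plain beige ring 69 mm in outer diameter, 18 mm wide, with a round hole of 28 mm right through, about 45 g. It stands on edge in one of the two slots of the grey rack, its middle 40 mm and its top 74 mm above the bench. The point's z axis is the roll's axis (level, across the slot). It can be gripped from above across its 18 mm width; the ring is 20 mm thick above the hole.
- flange: Bystander: solid steel flange, 68 mm in diameter, 18 mm thick, one face flat and the other with a raised rim and hub, no open hole, standing on edge in the other slot of the rack, its top 73 mm above the bench. Origin at the middle of its flat back face, z along its axis. To be left there.
- rack: Grey plastic rack fixed to the bench, 50 x 196 mm, with two slots end to end along its y axis, centred 50 mm either side of its origin (middle of the underside). Slot walls reach 25 mm above the bench. Round about: an open carton 92 mm high to the right of the stand, low boxes to its left, and on the far left tall bins and a drawer unit, which the arm has to clear when it comes from that side.

How it is judged (in metres and radians):
On the way:
1. the hook is swung out to within about 12 degrees of square to the plate, with the roll of tape still in the rack (value of joint hook above 1.36 rad and distance of tape_center from where it was at the start of the episode below 0.03 m), for 0.2 s.
At the end, for the whole second after the job is handed in: The hook is out within 15 degrees of square to the plate; the roll of tape hangs at rest with the bar through its hole, between the hinge and the free end; the flange is still within 30 mm of where it stood (value of joint hook above 1.31 rad and y of tape_center in the frame of hook_hinge between -0.107 and -0.015 m and x of tape_center in the frame of hook_hinge between -0.013 and 0.013 m and z of tape_center in the frame of hook_hinge between -0.018 and 0 m and angle between the z axis of tape_center and the y axis of hook_hinge, either way round below 0.6 rad and linear speed of tape_roll below 0.03 m/s and distance of flange from where it was at the start of the episode below 0.03 m); the robot touches nothing.
It fails at once if the steel flange is moved more than 30 mm from its place (distance of flange from where it was at the start of the episode above 0.03 m).
It also fails if it takes over 58 s, if anything falls off the work surface, if the arm or the gripper's body presses on something with over 40 N, if the wrist force passes 120 N, or if a joint passes its speed limit or range.

## Working session

There is one attempt and no reset: what is moved stays moved. The work goes in short steps, Python scripts to look and compute and a shell command to move; the robot and the scene stay as the last step left them, time stands still between calls to the robot, and variables do not carry over. Pictures are saved under pics/ and viewed, and the job is handed in when it is done.

```bash
mkdir -p pics; ls
cat > h.py <<'E'
import numpy as np,cv2
from scipy.spatial.transform import Rotation as R
from workcell import bot
def snap(n,f):
    c=bot.calibration(n); im=bot.camera(n); cv2.imwrite('pics/'+f,im[:,:,::-1]); return im,c
def camR(c):
    a=np.array(c['attitude'],float)
    return a if a.shape==(3,3) else R.from_euler('xyz',a,degrees=True).as_matrix()
def ray(c,u,v):
    K=np.array(c['intrinsics']); p=np.linalg.inv(K)@[u,v,1]
    return np.array(c['xyz']),camR(c)@[p[0],-p[1],-p[2]]
def onz(c,u,v,z):
    o,d=ray(c,u,v); return o+d*(z-o[2])/d[2]
def proj(c,P):
    p=camR(c).T@(np.array(P)-c['xyz']); q=np.array(c['intrinsics'])@[p[0],-p[1],-p[2]]; return q[:2]/q[2]
E
python3 - <<'E'
from h import *
print(bot.get_obs(), bot.pinch_z)
for n in('scene','top','wrist'):
    im,c=snap(n,n+'0.png'); print(n,c)
E
```

```text
pics
{'time': 0.0, 'q': array([-6.57189702e+01,  5.01242907e+00,  1.00340226e+01,  9.51001744e+01,
       -9.40116801e-04,  9.00016400e+01]), 'qd': array([ 0.0949515 , -0.00118798, -0.04865345,  0.1062729 ,  0.08925111,
       -0.00627988]), 'joint_efforts': array([-2.11902698e-03, -5.20403802e+01,  4.64783335e+01,  1.71185372e-02,
       -1.11499257e-04, -6.74943621e-06]), 'ee_pos': array([ 0.22606601, -0.50113441,  0.23056646]), 'tcp_rot': array([ 1.79999058e+02,  7.85808316e-02, -6.57206103e+01]), 'wrist_force': array([ 0.57602925,  0.08804482, -0.41224536]), 'torque': array([-0.05959767, -0.02483773, -0.02919337]), 'opening': 0.08512531462501347} 0.0187
scene {'intrinsics': array([[596.18868175,   0.        , 323.45905486],
       [  0.        , 596.18868175, 233.84946434],
       [  0.        ,   0.        ,   1.        ]]), 'xyz': array([0.13130542, 0.52136621, 0.85248151]), 'attitude': array([  41.71458586,   -0.22791463, -138.67769103])}
top {'intrinsics': array([[519.26336264,   0.        , 319.21810017],
       [  0.        , 519.26336264, 235.79848094],
       [  0.        ,   0.        ,   1.        ]]), 'xyz': array([0.45087527, 0.00770408, 0.94430899]), 'attitude': array([  6.41100411,  -0.85917053, -88.83744868])}
wrist {'intrinsics': array([[396.17298269,   0.        , 320.66742559],
       [  0.        , 396.17298269, 236.75096524],
       [  0.        ,   0.        ,   1.        ]]), 'xyz': array([ 0.30322267, -0.46671826,  0.37251477]), 'attitude': array([-19.03358631,   0.13297216, -65.76624713])}
```

View pics/top0.png

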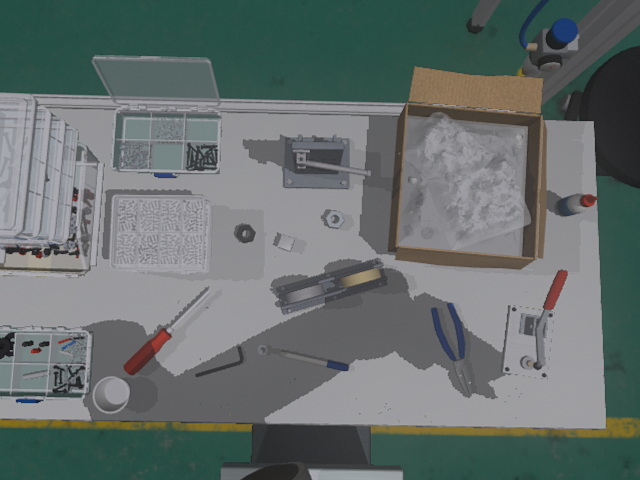

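View pics/scene0.png

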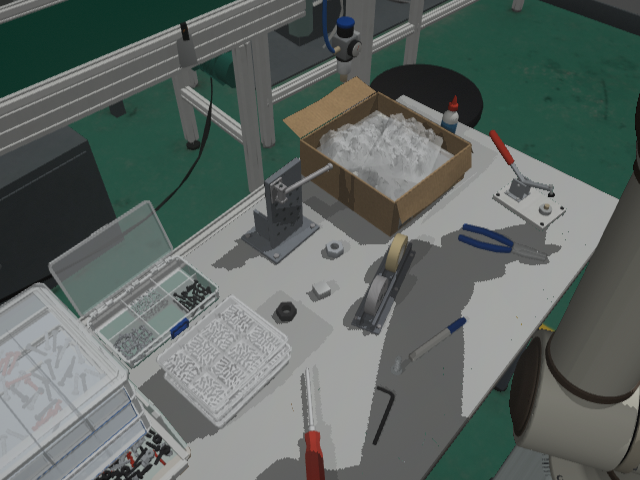

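View pics/wrist0.png

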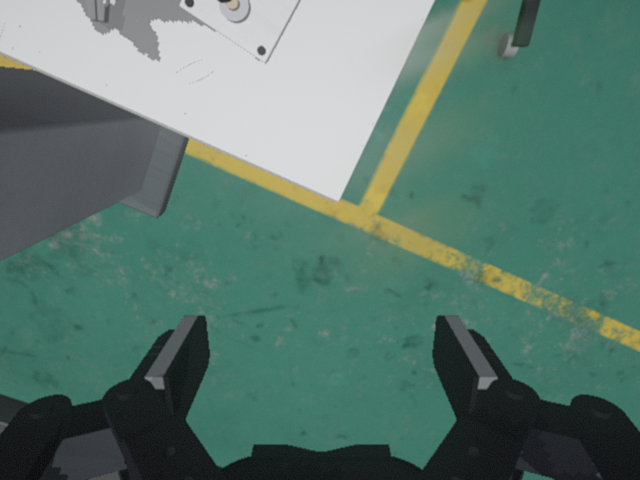

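Top view: hook bar runs from hinge near (300,158) to tip (368,173). The rack runs from (275,300) to (388,270), with the beige tape at about (362,279) and the flange at (300,295). Zooming in to measure.

Run:
```python
from h import *
t=cv2.imread('pics/top0.png'); s=cv2.imread('pics/scene0.png')
cv2.imwrite('pics/z1.png',np.hstack([cv2.resize(t[125:205,270:390],None,fx=5,fy=5,interpolation=2)[:, :600]]))
cv2.imwrite('pics/z2.png',cv2.resize(t[250:320,265:395],None,fx=6,fy=6,interpolation=2))
cv2.imwrite('pics/z3.png',cv2.resize(s[145:265,235:345],None,fx=5,fy=5,interpolation=2))
```

```text
(no output)
```

View pics/z1.png

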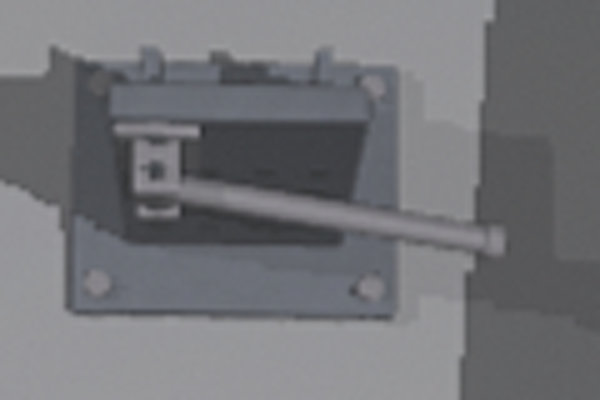

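View pics/z2.png

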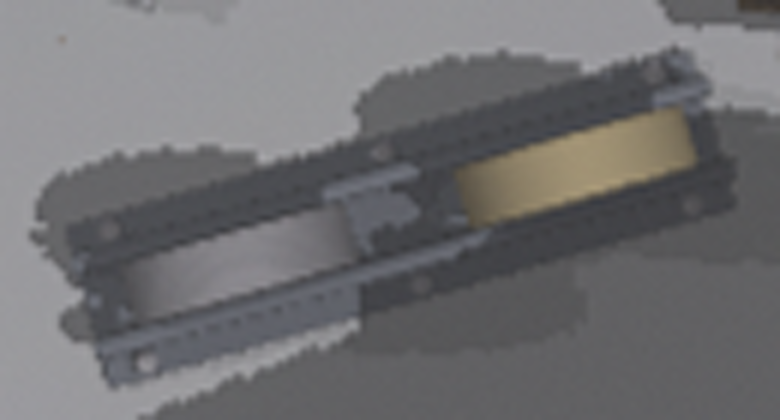

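View pics/z3.png

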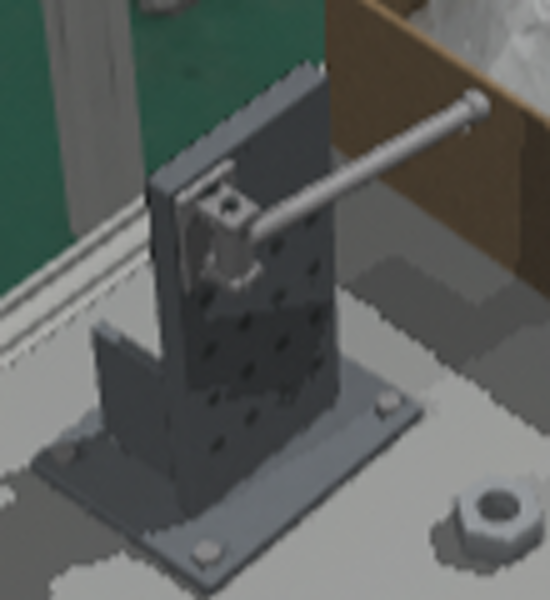

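Run:
```python
from h import *
np.set_printoptions(precision=4,suppress=True)
ct=bot.calibration('top');cs=bot.calibration('scene')
def tri(a,b):
    o1,d1=ray(ct,*a);o2,d2=ray(cs,*b)
    A=np.array([d1,-d2]).T; t=np.linalg.lstsq(A,o2-o1,rcond=None)[0]
    p,q=o1+d1*t[0],o2+d2*t[1]; return (p+q)/2,np.linalg.norm(p-q)
def T(x,y):return (270+(x-2)/5,125+(y-2)/5)
def S(x,y):return (235+(x-2)/5,145+(y-2)/5)
print('hinge hole',tri(T(157,170),S(231,205)))
print('tip',tri(T(494,240),S(478,103)), onz(ct,*T(494,240),.15))
print('bar start',onz(ct,*T(180,190),.15),'hinge',onz(ct,*T(157,170),.168))
print('plate front top edge',onz(ct,*T(112,122),.175),onz(ct,*T(368,122),.175))
print('base',[onz(ct,*T(*p),.008) for p in((68,312),(393,316))])
# tape
im=cv2.imread('pics/top0.png'); hsv=cv2.cvtColor(im,cv2.COLOR_BGR2HSV)
m=cv2.inRange(hsv,(12,50,60),(35,255,255)); m[:250]=0;m[320:]=0;m[:,:330]=0;m[:,400:]=0
c=max(cv2.findContours(m,0,2)[0],key=cv2.contourArea); r=cv2.minAreaRect(c); b=cv2.boxPoints(r)
print(r,cv2.contourArea(c))
print('tape c',onz(ct,*r[0],.072)); 
for p in b: print(onz(ct,*p,.06))
# rack corners from zoom2
Z=lambda x,y:(265+(x-2.5)/6,250+(y-2.5)/6)
print('flange',onz(ct,*Z(240,265),.07))
im=cv2.imread('pics/scene0.png'); hsv=cv2.cvtColor(im,cv2.COLOR_BGR2HSV)
m=cv2.inRange(hsv,(12,50,60),(35,255,255)); m2=np.zeros_like(m);m2[225:290,375:420]=m[225:290,375:420]
c=max(cv2.findContours(m2,0,2)[0],key=cv2.contourArea); print(cv2.boundingRect(c),cv2.minAreaRect(c))
```

```text
hinge hole (array([0.6562, 0.0279, 0.168 ]), np.float64(0.0007640098076926086))
tip (array([ 0.6399, -0.0776,  0.1525]), np.float64(0.00221563768839701)) [ 0.6414 -0.0772  0.15  ]
bar start [0.655  0.0212 0.15  ] hinge [0.6565 0.0281 0.168 ]
plate front top edge [0.6692 0.0419 0.175 ] [ 0.6711 -0.0358  0.175 ]
base [array([0.6449, 0.0636, 0.008 ]), array([ 0.6462, -0.0556,  0.008 ])]
((360.5943298339844, 277.3301696777344), (10.851483345031738, 38.59831619262695), 74.05460357666016) 362.0
tape c [ 0.4806 -0.0742  0.072 ]
[ 0.4801 -0.0412  0.06  ]
[ 0.4995 -0.1043  0.06  ]
[ 0.4818 -0.1095  0.06  ]
[ 0.4626 -0.0466  0.06  ]
flange [0.4513 0.0191 0.07  ]
(385, 233, 23, 39) ((395.3620910644531, 252.15518188476562), (14.443708419799805, 38.34147644042969), 23.198591232299805)
```

```bash
python3 -m pendant '[[0,0,0,0,0,-0.0475,1],[0,0,0,0,0,-0.0475,1],[0,0,0,0,0,-0.0475,1],[0,0,0,0,0,-0.0475,1],[0,0,0,0,0,-0.0475,1],[0,0,0,0,0,-0.0475,1],[0,0,0,0,0,-0.0475,1],[0,0,0,0,0,-0.0325,1],[0,0,0,0,0,0,1],[0,0,0,0,0,0,1]]' 30; python3 -c "
from h import *
np.set_printoptions(precision=4,suppress=True)
o=bot.get_obs();print(o['q'],o['ee_pos'],o['tcp_rot'])"
```

```text
time: 1.15
ee_pos: [0.2257, -0.5002, 0.2276]
tcp_rot: [-179.6, 0.2, 0.9]
wrist_force: [-0.1, -0.1, 0.2]
opening: -0.0001
[-65.7186   5.1427   9.8412  95.0935   0.0005  23.4128] [ 0.2257 -0.5002  0.2276] [-179.6373    0.1565    0.8691]
```

```bash
python3 -m pendant '[[0.14,-0.134,0,0,0,0,1],[0.14,-0.134,0,0,0,0,1],[0.14,-0.134,0,0,0,0,1],[0.14,-0.134,0,0,0,0,1],[0.14,-0.134,0,0,0,0,1],[0.14,-0.134,0,0,0,0,1],[0.14,-0.134,0,0,0,0,1],[0.14,-0.134,0,0,0,0,1],[0.14,-0.134,0,0,0,0,1],[0.14,-0.134,0,0,0,0,1],[0.14,-0.134,0,0,0,0,1],[0,0,0,0,0,0,1]]'
python3 - <<'E'
from h import *
im,c=snap('wrist','w1.png')
print(bot.get_obs()['ee_pos'],bot.get_obs()['tcp_rot'],c['xyz'],c['attitude'])
E
```

```text
time: 2.35
ee_pos: [0.6229, -0.1206, 0.2255]
tcp_rot: [-179.6, 0.2, -1.6]
wrist_force: [0.3, -0.2, -0.6]
opening: 0.0001
[ 0.62147876 -0.1221486   0.22607452] [-179.67676296    0.2329636    -1.69198196] [ 0.62625297 -0.03741363  0.36794081] [-18.60361049   0.25799833  -1.69535753]
```

View pics/w1.png

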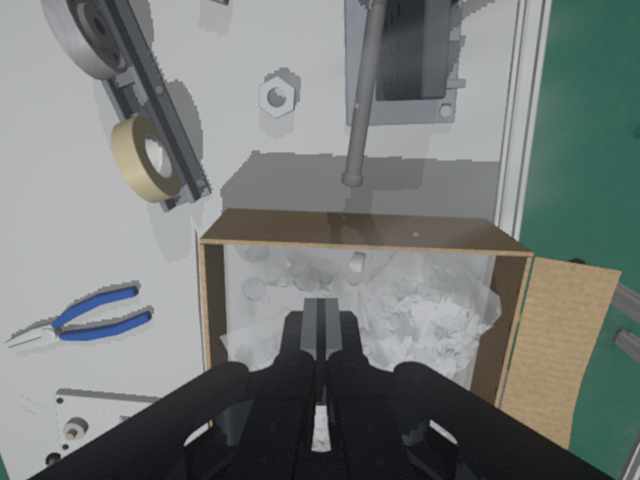

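Run:
```python
from h import *
c=bot.calibration('wrist')
print(onz(c,352,180,.15),onz(c,375,2,.15)); print(bot.get_obs()['ee_pos'])
```

```text
[ 0.64005708 -0.07980452  0.15      ] [0.65163499 0.0067337  0.15      ]
[ 0.62147876 -0.1221486   0.22607452]
```

```bash
python3 -m pendant '[[0.105,-0.116,0,0,0,0,1],[0.105,-0.116,0,0,0,0,1],[0.02,-0.02,0,0,0,0,1],[0,0,0,0,0,0,1]]'
python3 - <<'E'
from h import *
im,c=snap('top','t1.png')
cv2.imwrite('pics/t1z.png',cv2.resize(im[100:220,260:420,::-1],None,fx=4,fy=4))
E
```

```text
time: 2.8
ee_pos: [0.6809, -0.0619, 0.2262]
tcp_rot: [-179.7, 0.3, -2.3]
wrist_force: [-0.5, -1.2, 0.5]
opening: -0.0001
```

View pics/t1z.png

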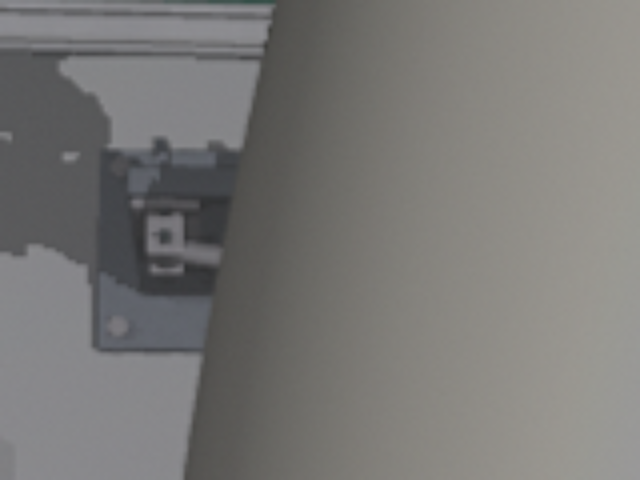

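The arm hides the hook in the top view. The triangulated numbers agree across views, so I descend behind the bar.

```bash
python3 -m pendant '[[-0.01,0.012,0.12,0,0,0,1],[0,0.01,0.12,0,0,0,1],[0,0,0.11,0,0,0,1],[0,0,0,0,0,0,1]]'
python3 - <<'E'
from h import *
snap('wrist','w2.png');snap('scene','s2.png')
E
```

```text
time: 3.25
ee_pos: [0.6741, -0.0734, 0.1393]
tcp_rot: [-179.8, 0.1, -2.8]
wrist_force: [0.6, 0.9, -0.6]
opening: -0.0003
```

View pics/w2.png

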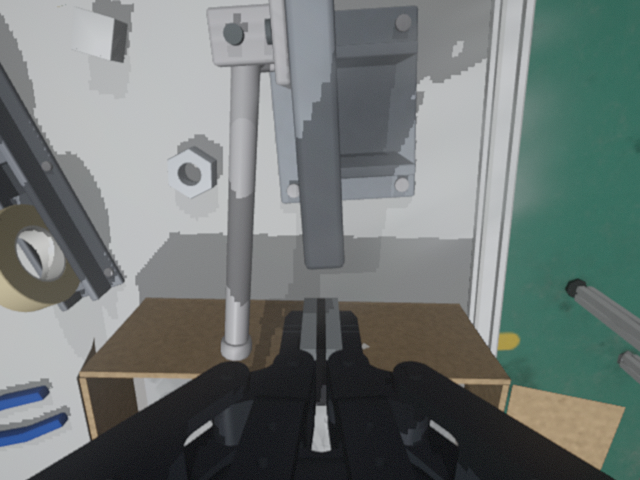

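View pics/s2.png

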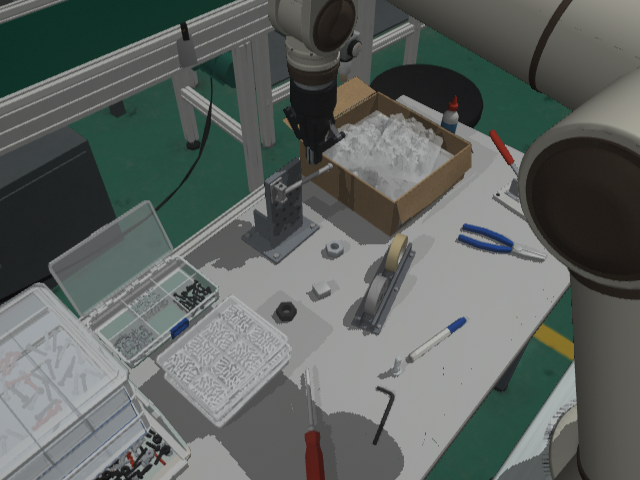

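```bash
python3 -m pendant '[[-0.07,-0.046,0,0,0,0,1],[-0.062,-0.006,0,0,0,0,1],[-0.06,-0.015,0,0,0,0,1],[-0.056,-0.029,0,0,0,0,1],[0,0,0,0,0,0,1]]'
python3 - <<'E'
from h import *
snap('wrist','w3.png')
E
```

```text
time: 3.85
ee_pos: [0.6168, -0.0488, 0.1566]
tcp_rot: [-179.9, -1.2, -3.1]
wrist_force: [-0.0, -1.0, 0.6]
opening: 0.0002
```

View pics/w3.png

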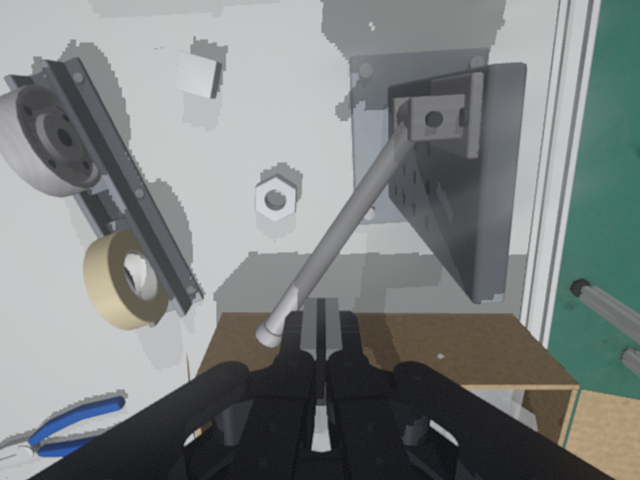

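Run:
```python
from h import *
c=bot.calibration('wrist')
t=onz(c,268,332,.15);h=onz(c,434,119,.168);print(t,h)
o=bot.get_obs();print(o['ee_pos'],o['wrist_force'],o['q'])
H=np.array([.656,.028]);u=(t[:2]-H);L=np.linalg.norm(u);u/=L
d=o['ee_pos'][:2]-H;print('phi',np.degrees(np.arctan2(-u[0],-u[1])),L,'r',d@u,'off',d@np.array([-u[1],u[0]]))
```

```text
[ 0.59480294 -0.05812729  0.15      ] [0.65797546 0.0272964  0.168     ]
[ 0.61765312 -0.04917808  0.15675959] [0.11558203 0.21994614 0.48264715] [-4.61142374 12.41597923 10.16327928 86.48400292  0.12845997 88.4652495 ]
phi 35.39539604400733 0.10565504959082246 r 0.08512470262056736 off 0.013443362553680616
```

```bash
python3 -m pendant '[[0.024,0.016,0.02,0,0,0,1],[0,0,0.06,0,0,0,1],[0,0,0.02,0,0,0,1],[0,0,0,0,0,0,1]]'
```

```text
time: 4.3
ee_pos: [0.6268, -0.0554, 0.131]
tcp_rot: [-179.9, -1.4, -3.1]
wrist_force: [-0.2, -0.9, 0.7]
opening: -0.0002
```

```bash
python3 -m pendant '[[-0.048,-0.024,0.012,0,0,0,1],[-0.066,-0.04,0.012,0,0,0,1],[-0.036,-0.034,0.012,0,0,0,1],[-0.028,-0.036,0.01,0,0,0,1],[-0.024,-0.042,0.008,0,0,0,1],[-0.017,-0.042,0.006,0,0,0,1],[0,0,0,0,0,0,1]]'
python3 - <<'E'
from h import *
snap('wrist','w4.png')
E
```

```text
time: 5.0
ee_pos: [0.575, 0.0037, 0.1122]
tcp_rot: [-180.0, -1.4, -3.3]
wrist_force: [0.3, -0.2, -0.6]
opening: 0.0003
```

View pics/w4.png

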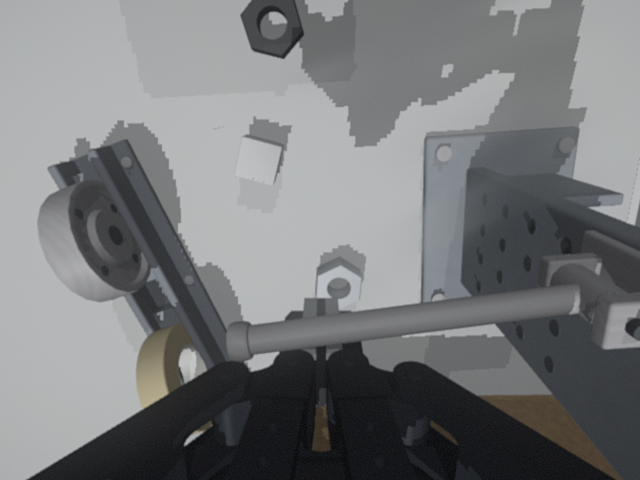

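```bash
python3 -m pendant '[[0,-0.02,-0.03,0,0,0,1],[0,-0.02,-0.02,0,0,0,1],[0,0,0,0,0,0,1]]';python3 -m pendant '[[0,-0.02,0,0,0,0,1],[0,0,0,0,0,0,1]]'
python3 - <<'E'
from h import *
c=bot.calibration('wrist')
snap('wrist','w5.png')
E
```

```text
time: 5.35
ee_pos: [0.5752, 0.0116, 0.1243]
tcp_rot: [179.7, -1.2, -3.4]
wrist_force: [-0.5, -5.8, -3.5]
opening: -0.0
time: 5.55
ee_pos: [0.5751, 0.0109, 0.1243]
tcp_rot: [179.0, -1.1, -3.6]
wrist_force: [0.5, -0.2, -1.7]
opening: 0.0002
```

View pics/w5.png

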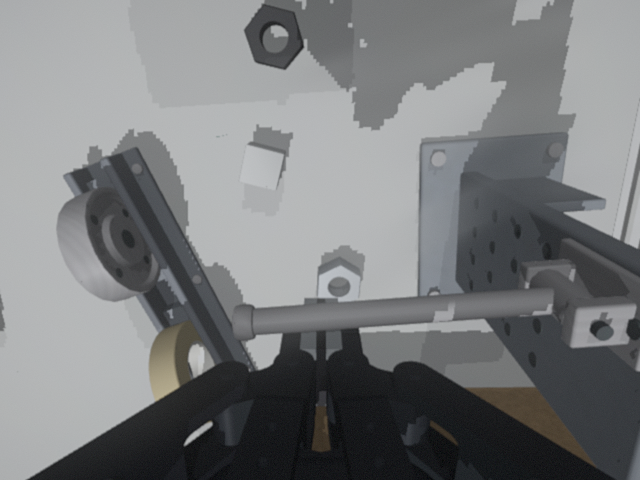

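Run:
```python
from h import *
c=bot.calibration('wrist'); print(bot.get_obs()['ee_pos'],bot.get_obs()['wrist_force'])
t=onz(c,243,321,.15);b=onz(c,540,302,.15);print(t,b,np.degrees(np.arctan2(t[1]-b[1],b[0]-t[0])))
```

```text
[0.57522702 0.01138876 0.12433072] [-1.06681962 -6.85410738 -1.71656642]
[0.55016296 0.02825401 0.15      ] [0.6489343  0.02804495 0.15      ] 0.12127288800514127
```

```bash
python3 -m pendant '[[0,0.06,0,0,0,0,1],[0,0.06,0,0,0,0,1],[0,0,-0.14,0,0,0,1],[0,0,-0.16,0,0,0,1],[0,0,-0.15,0,0,0,1],[-0.13,0.08,0,0,0,-0.04,0.5],[-0.13,0.06,0,0,0,-0.04,0.5],[-0.06,0.05,0,0,0,-0.035,0.5],[0,0,0,0,0,0,0.5]]'
python3 - <<'E'
from h import *
snap('wrist','w6.png');snap('top','t6.png')
E
```

```text
time: 6.5
ee_pos: [0.4928, -0.076, 0.2444]
tcp_rot: [178.8, -1.0, 17.7]
wrist_force: [0.9, 0.5, 0.7]
opening: 0.043
```

View pics/w6.png

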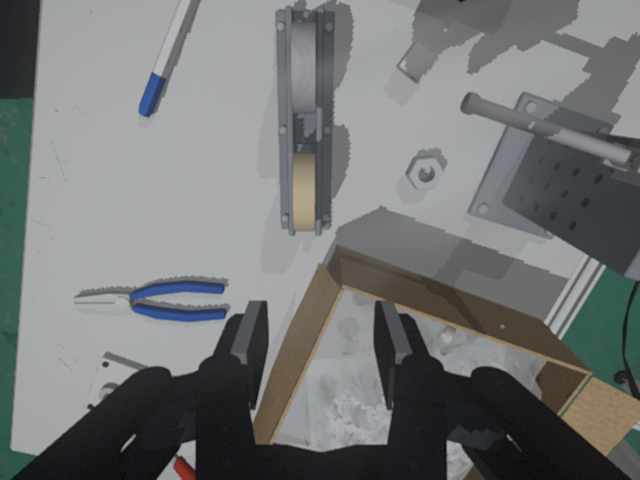

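View pics/t6.png

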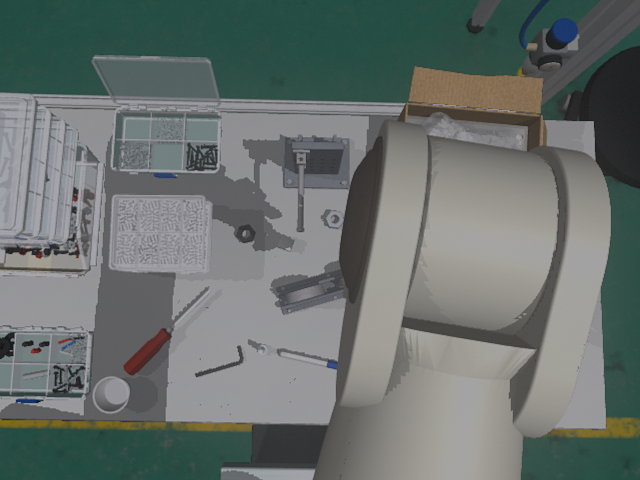

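Top view: the hook now points straight from (301,158) to (301,228), square to the plate. Wrist view: the tape is at about x 293–316, y 152–232. Measuring both.

Run:
```python
from h import *
np.set_printoptions(precision=4,suppress=True)
o=bot.get_obs();print(o['ee_pos'],o['tcp_rot'])
c=bot.calibration('wrist')
im=cv2.imread('pics/w6.png');hsv=cv2.cvtColor(im,cv2.COLOR_BGR2HSV)
m=cv2.inRange(hsv,(12,60,60),(35,255,255)); m[:140]=0;m[240:]=0;m[:,:280]=0;m[:,330:]=0
k=max(cv2.findContours(m,0,2)[0],key=cv2.contourArea);r=cv2.minAreaRect(k);print(r)
print('tape',onz(c,*r[0],.072))
b=cv2.boxPoints(r);print([onz(c,*p,.065)[:2] for p in b])
rows=[np.flatnonzero(m[y]) for y in range(160,228,8)]
P=np.array([onz(c,(x[0]+x[-1])/2,160+8*i,.072)[:2] for i,x in enumerate(rows)]);d=P[-1]-P[0];print(P[0],P[-1],np.degrees(np.arctan2(d[0],-d[1])))
t=cv2.imread('pics/t6.png');cv2.imwrite('pics/t6z.png',cv2.resize(t[125:245,260:380],None,fx=5,fy=5,interpolation=2))
```

```text
[ 0.494  -0.0748  0.244 ] [178.7978  -0.9926  17.4775]
((295.0, 229.0), (0.0, 0.0), 0.0)
tape [ 0.4828 -0.0999  0.072 ]
[array([ 0.4832, -0.1023]), array([ 0.4832, -0.1023]), array([ 0.4832, -0.1023]), array([ 0.4832, -0.1023])]Traceback (most recent call last):
  File "<stdin>", line 11, in <module>
IndexError: index 0 is out of bounds for axis 0 with size 0
```

Run:
```python
from h import *
np.set_printoptions(precision=4,suppress=True)
c=bot.calibration('wrist')
im=cv2.imread('pics/w6.png');hsv=cv2.cvtColor(im,cv2.COLOR_BGR2HSV)
print(im[190,305],hsv[190,305],hsv[160,305],hsv[225,305])
m=cv2.inRange(hsv,(10,50,60),(40,255,255)); m[:140]=0;m[240:]=0;m[:,:280]=0;m[:,330:]=0
k=max(cv2.findContours(m,0,2)[0],key=cv2.contourArea);r=cv2.minAreaRect(k);print(r,cv2.boundingRect(k))
print('tape',onz(c,*r[0],.072))
rows=[(y,np.flatnonzero(m[y])) for y in range(150,236,8)]
for y,x in rows:
  if len(x): print(y,x[0],x[-1],onz(c,(x[0]+x[-1])/2,y,.07)[:2])
t=cv2.imread('pics/t6.png');cv2.imwrite('pics/t6z.png',cv2.resize(t[125:245,260:380],None,fx=5,fy=5,interpolation=2))
```

```text
[137 164 172] [ 23  52 172] [ 22  57 117] [ 22  53 150]
((303.5, 192.0), (76.0, 21.0), 90.0) (293, 154, 22, 77)
tape [ 0.4806 -0.0676  0.072 ]
158 295 314 [ 0.4736 -0.0417]
166 294 314 [ 0.475  -0.0478]
174 293 314 [ 0.4765 -0.054 ]
182 294 314 [ 0.4787 -0.0601]
190 293 314 [ 0.4802 -0.0665]
198 294 314 [ 0.4825 -0.0728]
206 294 314 [ 0.4844 -0.0792]
214 294 314 [ 0.4864 -0.0858]
222 294 313 [ 0.488  -0.0926]
230 295 295 [ 0.4832 -0.1014]
```

View pics/t6z.png

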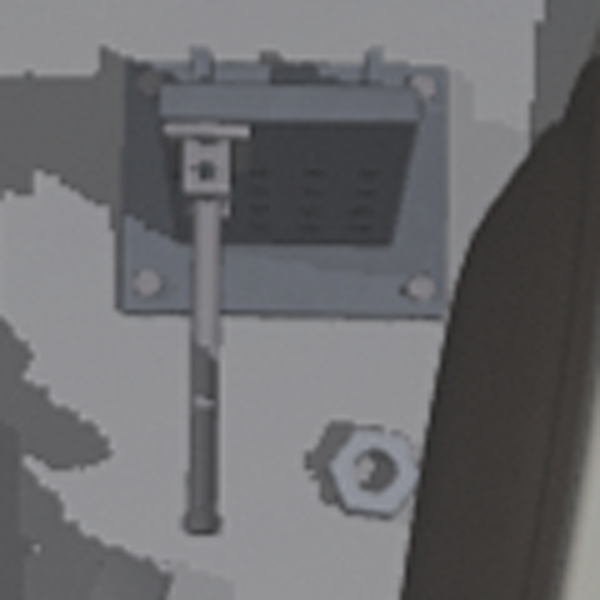

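```bash
cat >> h.py <<'E'
def delta(p,rpy):
    o=bot.get_obs();C=R.from_euler('xyz',o['tcp_rot'],degrees=True);T=R.from_euler('xyz',rpy,degrees=True)
    np.set_printoptions(precision=4,suppress=True)
    print('at',o['ee_pos'],o['tcp_rot'],'F',o['wrist_force'],'op',o['opening'])
    print('scaled shift',C.inv().apply(np.array(p)-o['ee_pos'])/.25,'turn',(C.inv()*T).as_rotvec()/np.pi)
E
python3 -c "
from h import *
delta([.482,-.0755,.244],[180,0,17])"
```

```text
at [ 0.494  -0.0748  0.244 ] [178.7978  -0.9926  17.4775] F [ 0.1156 -0.9932  0.8925] op 0.04249736672681446
scaled shift [-0.0466 -0.0116 -0.0013] turn [ 0.0067 -0.0055  0.0026]
```

```bash
python3 -m pendant '[[-0.0466,-0.0116,0,0.0067,-0.0055,0.0026,0.5],[0,0,0.16,0,0,0,0.5],[0,0,0.16,0,0,0,0.5],[0,0,0.16,0,0,0,0.5],[0,0,0.02,0,0,0,0.5],[0,0,0,0,0,0,0.5]]'; python3 -c "
from h import *
delta([.482,-.0755,.057],[180,0,17]);snap('wrist','w7.png')"
```

```text
time: 7.2
ee_pos: [0.4813, -0.0735, 0.1152]
tcp_rot: [-179.6, 0.2, 16.5]
wrist_force: [-0.6, -0.6, 0.6]
opening: 0.0426
at [ 0.4813 -0.0735  0.1152] [-179.6004    0.2481   16.4987] F [-0.607  -0.553   0.6306] op 0.04264406076255217
scaled shift [0.0015 0.0099 0.2328] turn [-0.0022  0.0014 -0.0028]
```

View pics/w7.png

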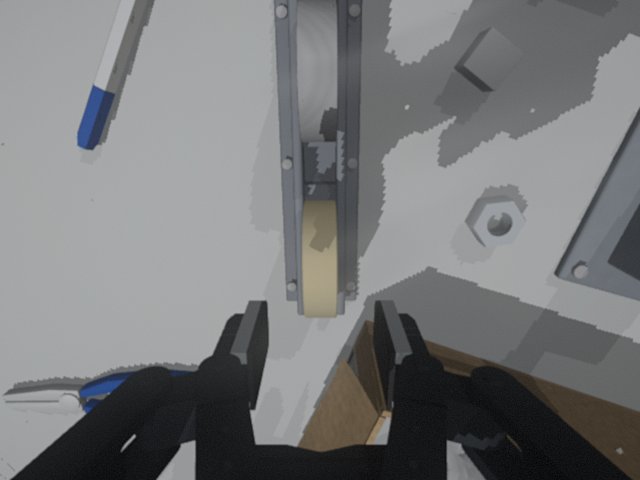

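Wrist view: the tape (302–337 px, centre about 320) lies midway between the fingers (gap 268–374). Descending to grip.

```bash
python3 -m pendant '[[0.0015,0.0099,0.1,-0.0022,0.0014,-0.002,0.5],[0,0,0.1,0,0,0,0.5],[0,0,0.03,0,0,0,0.5],[0,0,0,0,0,0,0.5]]'; python3 -c "
from h import *
delta([.482,-.0755,.057],[180,0,17]);snap('scene','s8.png')
im=cv2.imread('pics/s8.png');cv2.imwrite('pics/s8z.png',cv2.resize(im[180:340,300:480],None,fx=3.5,fy=3.5))"
```

```text
time: 7.65
ee_pos: [0.4873, -0.076, 0.0656]
tcp_rot: [179.8, -0.6, 16.8]
wrist_force: [0.2, -0.2, 0.2]
opening: 0.0428
at [ 0.4873 -0.076   0.0656] [179.7714  -0.5532  16.8265] F [ 0.2258 -0.2127  0.1986] op 0.04279894676457857
scaled shift [-0.0201 -0.0084  0.034 ] turn [ 0.0013 -0.0031 -0.001 ]
```

View pics/s8z.png

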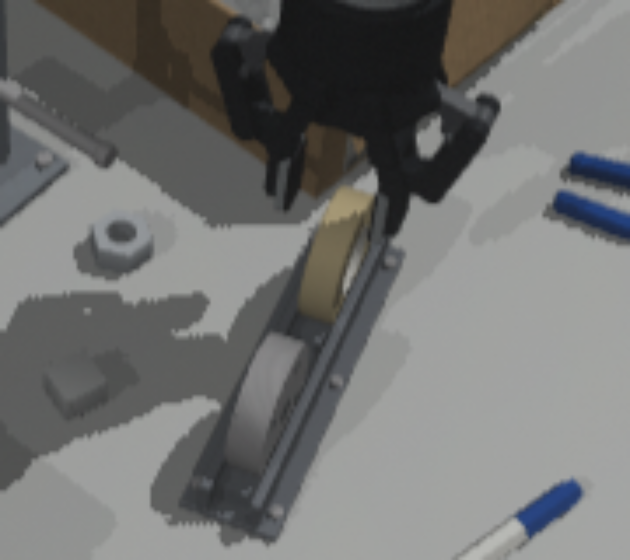

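```bash
python3 -m pendant '[[-0.018,-0.008,0.02,0.0013,-0.003,-0.001,0.5],[0,0,0.012,0,0,0,0.5],[0,0,0,0,0,0,0.5]]'; python3 -c "
from h import *
delta([.482,-.0755,.057],[180,0,17])"
```

```text
time: 8.0
ee_pos: [0.4843, -0.0757, 0.0614]
tcp_rot: [179.9, -0.2, 17.0]
wrist_force: [-0.0, -0.1, 0.1]
opening: 0.0425
at [ 0.4843 -0.0757  0.0614] [179.8958  -0.2451  17.0126] F [-0.0201 -0.1198  0.1197] op 0.04248272449882506
scaled shift [-0.0085 -0.0034  0.0175] turn [ 0.0006 -0.0014  0.0001]
```

```bash
python3 -m pendant '[[-0.01,-0.003,0.024,0,-0.0014,0,0.5],[-0.002,0,0.005,0,0,0,0.5],[0,0,0,0,0,0,0.75],[0,0,0,0,0,0,0.95],[0,0,0,0,0,0,0.95],[0,0,0,0,0,0,0.95],[0,0,0,0,0,0,0.95],[0,0,0,0,0,0,0.95]]' 35; python3 -c "
from h import *
delta([.482,-.0755,.057],[180,0,17]);snap('wrist','w9.png')"
```

```text
time: 8.8
ee_pos: [0.4812, -0.0759, 0.0542]
tcp_rot: [179.9, -0.0, 17.0]
wrist_force: [0.3, -0.2, 1.3]
opening: 0.0176
at [ 0.4812 -0.0759  0.0542] [179.8818  -0.0121  17.0084] F [ 0.2623 -0.2262  1.3439] op 0.017585955492262776
scaled shift [ 0.0037 -0.0004 -0.0111] turn [ 0.0007 -0.0001  0.    ]
```

View pics/w9.png

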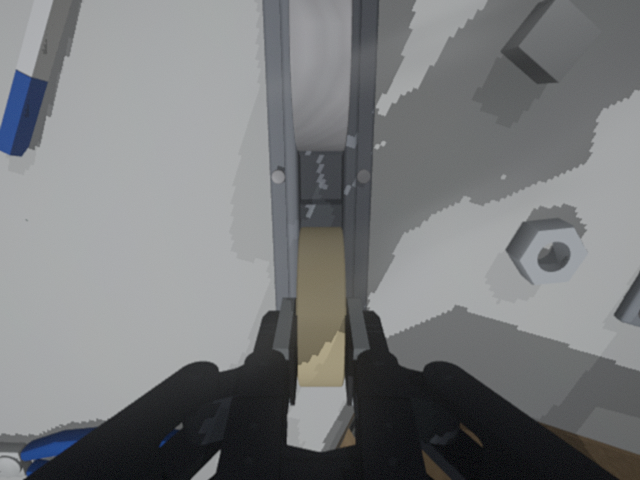

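```bash
python3 -m pendant '[[0,0,-0.06,0,0,0,0.95],[0,0,-0.12,0,0,0,0.95],[0,0,-0.15,0,0,0,0.95],[0,0,-0.1,0,0,0,0.95],[0,0,0,0,0,0,0.95]]'
python3 - <<'E'
from h import *
c=bot.calibration('top')
f=lambda x,y,z:onz(c,260+(x-2)/5,125+(y-2)/5,z)
a,b=f(209,215,.15),f(204,525,.15);print(a,b,np.degrees(np.arctan2(a[1]-b[1],a[0]-b[0])))
p,q=f(160,122,.175),f(418,122,.175);print(p,q)
delta([.5,.028,.165],[180,0,.7])
E
```

```text
time: 9.35
ee_pos: [0.4804, -0.0755, 0.1689]
tcp_rot: [179.9, -0.0, 17.0]
wrist_force: [-0.1, -0.2, -0.3]
opening: 0.0171
[0.6469028  0.02760357 0.15      ] [0.54933013 0.02679016 0.15      ] 0.47763282722158473
[0.66921184 0.04254222 0.175     ] [ 0.67113757 -0.03584511  0.175     ]
at [ 0.4804 -0.0755  0.1689] [179.8878  -0.026   17.0168] F [-0.1443 -0.2098 -0.2946] op 0.017086176909909333
scaled shift [ 0.196  -0.3728  0.0151] turn [ 0.0006 -0.0002  0.0906]
```

```bash
python3 -m pendant '[[0,0,0,0,0,0.045,0.95],[0,0,0,0,0,0.045,0.95],[0,-0.13,0,0,0,0,0.95],[0,-0.13,0,0,0,0,0.95],[0,-0.11,0,0,0,0,0.95],[0,0,0,0,0,0,0.95],[0,0,0,0,0,0,0.95]]'
python3 - <<'E'
from h import *
delta([.5,.027,.164],[180,0,.7]);snap('wrist','w10.png');snap('scene','s10.png')
im=cv2.imread('pics/s10.png');cv2.imwrite('pics/s10z.png',cv2.resize(im[120:300,220:440],None,fx=3.5,fy=3.3))
E
```

```text
time: 10.05
ee_pos: [0.4796, 0.0192, 0.1701]
tcp_rot: [179.8, -0.1, 0.0]
wrist_force: [0.2, -0.6, 0.0]
opening: 0.0175
at [0.4796 0.0192 0.1701] [179.8474  -0.1234   0.0145] F [ 0.2385 -0.5663  0.0032] op 0.01753182749158681
scaled shift [ 0.0816 -0.0311  0.0247] turn [ 0.0009 -0.0007 -0.0038]
```

View pics/w10.png

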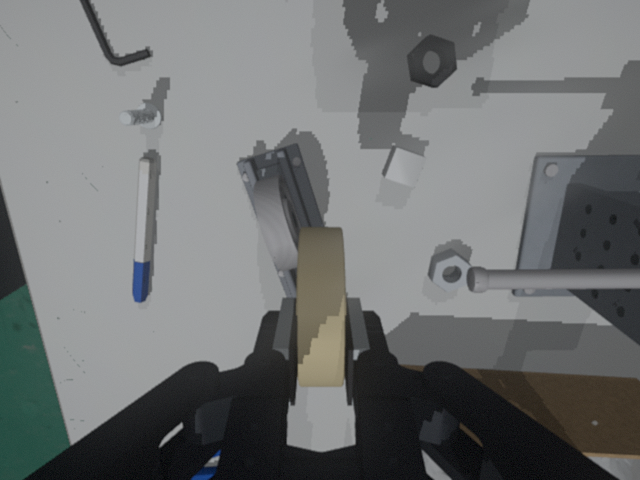

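View pics/s10z.png

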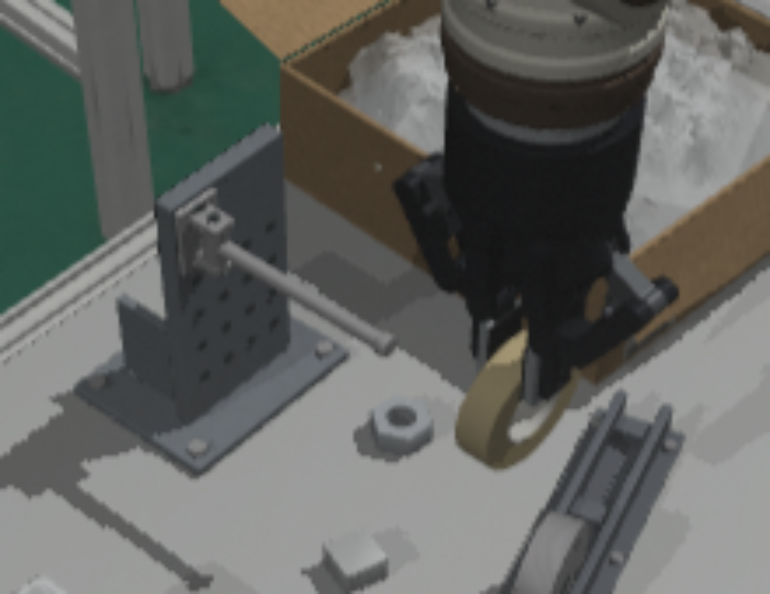

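Run:
```python
from h import *
c=bot.calibration('wrist');p=bot.get_obs()['ee_pos'];a=np.linspace(0,2*np.pi,721)
for dy in(-.003,0,.003):
  for dz in(-.012,-.0142,-.016):
    r=[min(proj(c,[x,p[1]+dy+.0345*np.cos(t),p[2]+dz+.0345*np.sin(t)])[1] for t in a) for x in(p[0]-.009,p[0]+.009)]
    print(dy,dz,np.round(r,1))
print('tip',onz(c,470,280,.15))
```

```text
-0.003 -0.012 [231.9 231.8]
-0.003 -0.0142 [230.3 230.2]
-0.003 -0.016 [229.  228.9]
0 -0.012 [225.3 225.2]
0 -0.0142 [223.8 223.7]
0 -0.016 [222.6 222.5]
0.003 -0.012 [218.7 218.6]
0.003 -0.0142 [217.2 217.1]
0.003 -0.016 [216.1 216. ]
tip [0.54708904 0.02625153 0.15      ]
```

```bash
python3 -m pendant '[[0.06,-0.037,0.025,0.001,-0.0007,-0.0035,0.95],[0.02,0,0,0,0,0,0.95],[0,0,0,0,0,0,0.95],[0,0,0,0,0,0,0.95]]'
python3 - <<'E'
from h import *
delta([.5,.0285,.164],[180,0,.6]);snap('scene','s11.png');c=bot.calibration('scene')
im=cv2.imread('pics/s11.png');cv2.imwrite('pics/s11z.png',cv2.resize(im[150:280,260:410],None,fx=5,fy=4.6))
E
```

```text
time: 10.55
ee_pos: [0.4998, 0.0249, 0.1641]
tcp_rot: [180.0, 0.0, 0.3]
wrist_force: [0.7, -0.0, -1.1]
opening: 0.0171
at [0.4998 0.0249 0.1641] [179.9861   0.0353   0.3459] F [ 0.7089 -0.0069 -1.0926] op 0.017088109542269667
scaled shift [ 0.0007 -0.0145  0.0003] turn [ 0.0001  0.0002 -0.0014]
```

View pics/s11z.png

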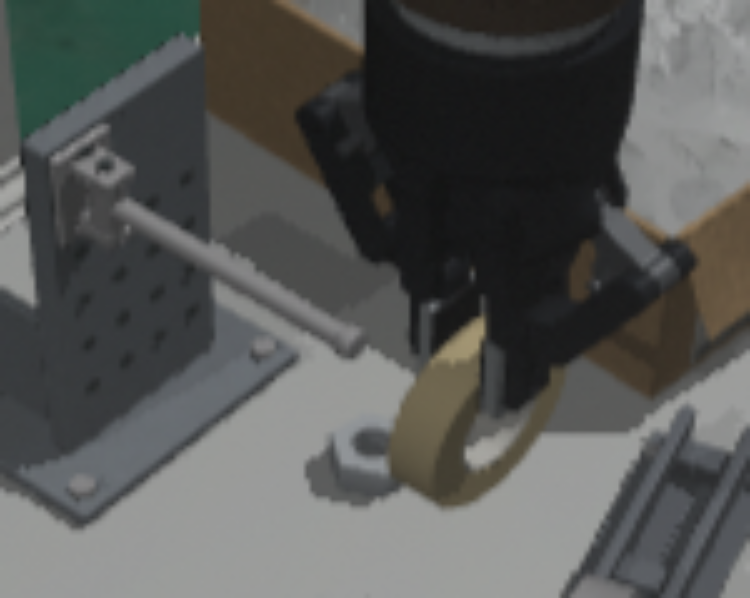

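Run:
```python
from h import *
c=bot.calibration('scene');im=cv2.imread('pics/s11.png')
im=cv2.resize(im[150:280,260:410],None,fx=5,fy=4.6)
def d(P,col):
    u,v=proj(c,P); cv2.circle(im,(int((u-260)*5+2),int((v-150)*4.6+2)),2,col,-1)
for r,cl in((.0345,(0,0,255)),(.014,(0,255,0))):
  for t in np.linspace(0,6.28,40): d([.4908,.0234+r*np.cos(t),.150+r*np.sin(t)],cl)
for x in np.linspace(.48,.65,30): d([x,.0265+.008*(x-.548),.15],(255,0,0))
cv2.imwrite('pics/ov.png',im)
```

```text
(no output)
```

View pics/ov.png

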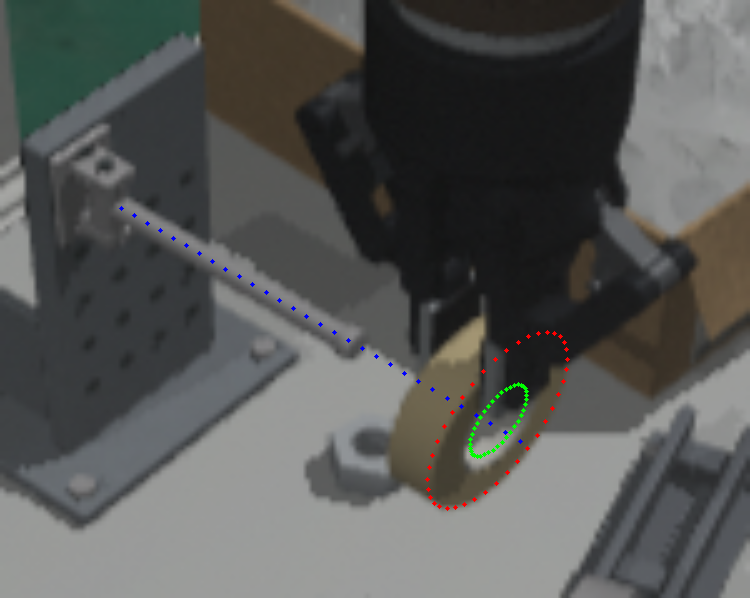

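```bash
python3 -m pendant '[[0,-0.015,-0.01,0,0,-0.0014,0.95],[0,0,0,0,0,0,0.95],[0,0,0,0,0,0,0.95]]'
python3 - <<'E'
from h import *
delta([.53,.0285,.1665],[180,0,.6]);snap('wrist','w12.png')
E
```

```text
time: 10.9
ee_pos: [0.4993, 0.0282, 0.1676]
tcp_rot: [180.0, -0.0, 0.6]
wrist_force: [-0.5, 0.3, -0.3]
opening: 0.0172
at [0.4993 0.0282 0.1676] [179.9817  -0.0132   0.5573] F [-0.4642  0.3343 -0.2632] op 0.017220781464796518
scaled shift [0.1229 0.0002 0.0043] turn [ 0.0001 -0.0001 -0.0002]
```

View pics/w12.png

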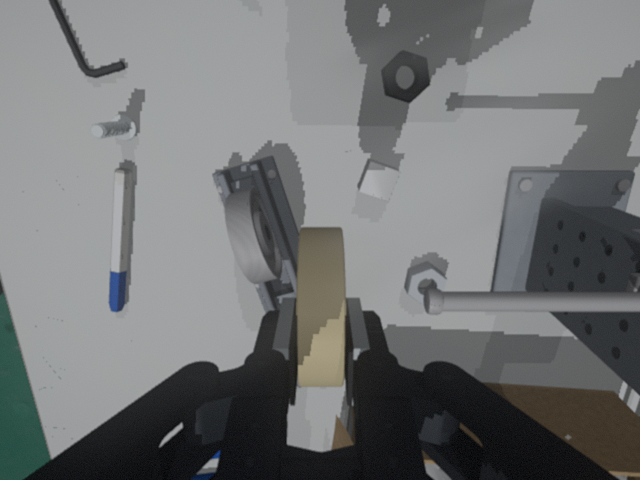

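```bash
python3 -m pendant '[[0.04,0,0.002,0,0,0,0.95],[0.04,0,0.002,0,0,0,0.95],[0.03,0,0,0,0,0,0.95],[0,0,0,0,0,0,0.95],[0,0,0,0,0,0,0.95]]'
python3 - <<'E'
from h import *
delta([.54,.0285,.1665],[180,0,.6]);snap('wrist','w13.png');snap('scene','s13.png')
im=cv2.imread('pics/s13.png');cv2.imwrite('pics/s13z.png',cv2.resize(im[150:280,260:410],None,fx=5,fy=4.6))
E
```

```text
time: 11.45
ee_pos: [0.5298, 0.0286, 0.1662]
tcp_rot: [180.0, -0.0, 0.6]
wrist_force: [-0.3, 0.2, 0.4]
opening: 0.0171
at [0.5298 0.0286 0.1662] [179.98    -0.0249   0.5703] F [-0.3042  0.152   0.3526] op 0.017101638278760708
scaled shift [ 0.0407  0.0009 -0.001 ] turn [ 0.0001 -0.0001 -0.0002]
```

View pics/w13.png

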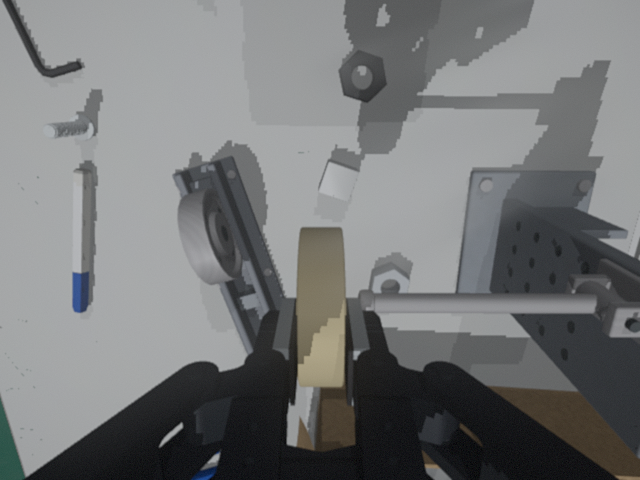

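View pics/s13z.png

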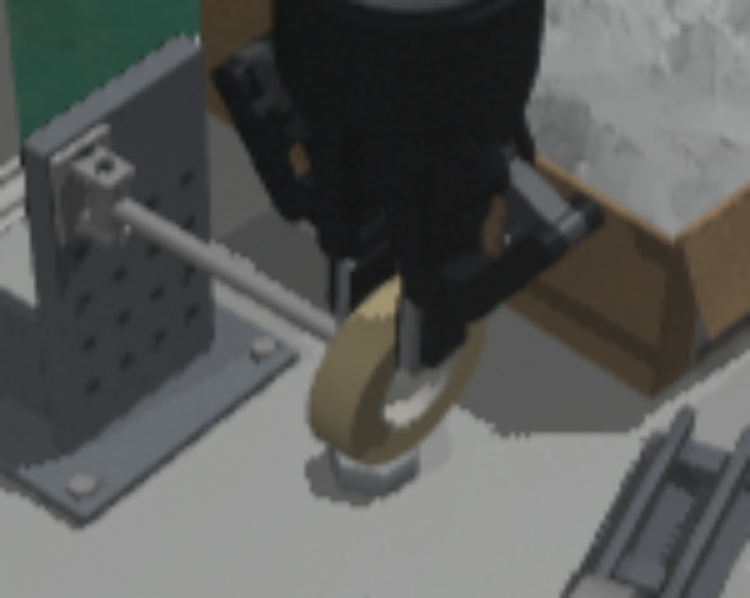

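```bash
python3 -m pendant '[[0.04,0,0,0,0,0,0.95],[0.02,0,0,0,0,0,0.95],[0,0,0,0,0,0,0.95],[0,0,0,0,0,0,0.95]]'
python3 - <<'E'
from h import *
delta([.56,.0285,.1665],[180,0,.6]);snap('wrist','w14.png');snap('scene','s14.png')
im=cv2.imread('pics/s14.png');cv2.imwrite('pics/s14z.png',cv2.resize(im[150:280,260:410],None,fx=5,fy=4.6))
E
```

```text
time: 11.95
ee_pos: [0.5458, 0.0288, 0.1665]
tcp_rot: [180.0, -0.1, 0.6]
wrist_force: [0.2, -0.4, 0.2]
opening: 0.0172
at [0.5458 0.0288 0.1665] [179.9825  -0.055    0.5738] F [ 0.1746 -0.4388  0.1658] op 0.017155258566244305
scaled shift [0.057  0.0018 0.0002] turn [ 0.0001 -0.0003 -0.0001]
```

View pics/w14.png

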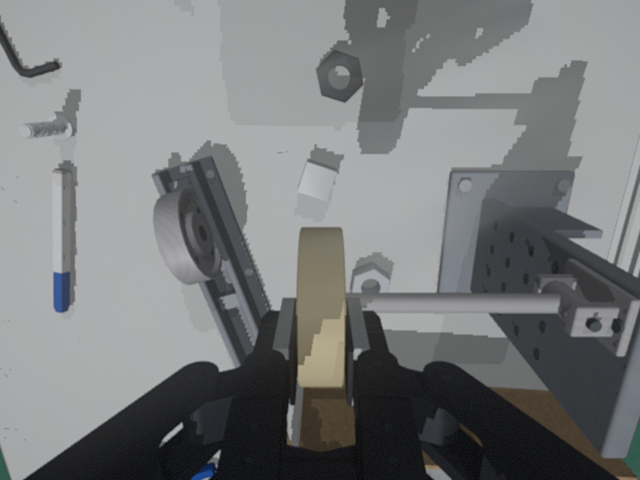

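View pics/s14z.png

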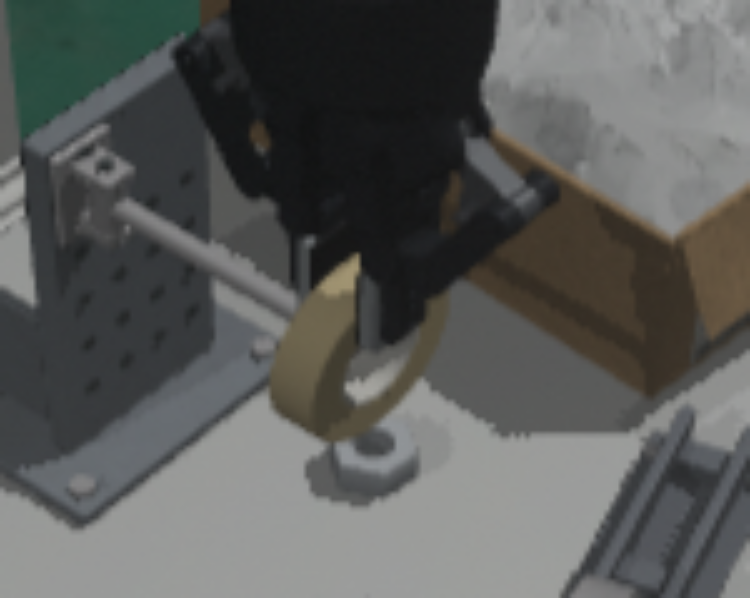

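Wrist force is still near zero, with the bar tip 8 mm past the roll's far face and entering the hole. Continuing.

```bash
python3 -m pendant '[[0.05,0,0,0,0,0,0.95],[0.04,0,0,0,0,0,0.95],[0,0,0,0,0,0,0.95],[0,0,0,0,0,0,0.95]]'
python3 - <<'E'
from h import *
delta([.596,.0285,.1665],[180,0,.6]);snap('scene','s15.png')
im=cv2.imread('pics/s15.png');cv2.imwrite('pics/s15z.png',cv2.resize(im[150:280,260:410],None,fx=5,fy=4.6))
E
```

```text
time: 12.45
ee_pos: [0.5684, 0.029, 0.1669]
tcp_rot: [180.0, -0.0, 0.6]
wrist_force: [-0.7, -0.4, -0.8]
opening: 0.0172
at [0.5684 0.029  0.1669] [179.9821  -0.0477   0.5731] F [-0.677  -0.4455 -0.7581] op 0.01716748329675924
scaled shift [0.1106 0.0031 0.0016] turn [ 0.0001 -0.0003 -0.0001]
```

View pics/s15z.png

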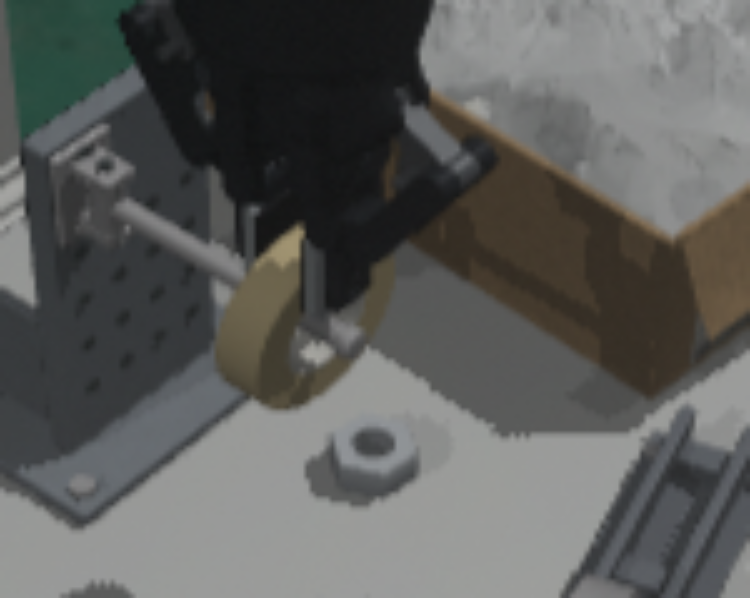

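The bar's collar comes out of the near side of the hole at about (350,340) in the zoom. Next, on to the middle of the bar, then lower.

```bash
python3 -m pendant '[[0.05,0.002,0,0,0,0,0.95],[0.05,0,0,0,0,0,0.95],[0.005,0,0.008,0,0,0,0.95],[0,0,0.008,0,0,0,0.95],[0,0,0,0,0,0,0.95],[0,0,0,0,0,0,0.95]]'
python3 - <<'E'
from h import *
delta([.596,.0285,.160],[180,0,.6]);snap('scene','s16.png')
im=cv2.imread('pics/s16.png');cv2.imwrite('pics/s16z.png',cv2.resize(im[150:280,260:410],None,fx=5,fy=4.6))
E
```

```text
time: 13.1
ee_pos: [0.5927, 0.0288, 0.1629]
tcp_rot: [180.0, 0.0, 0.6]
wrist_force: [-0.5, 0.2, -1.0]
opening: 0.0168
at [0.5927 0.0288 0.1629] [179.9838   0.0195   0.5833] F [-0.5305  0.1981 -0.9649] op 0.01681404134816453
scaled shift [0.0134 0.0013 0.0118] turn [ 0.0001  0.0001 -0.0001]
```

View pics/s16z.png

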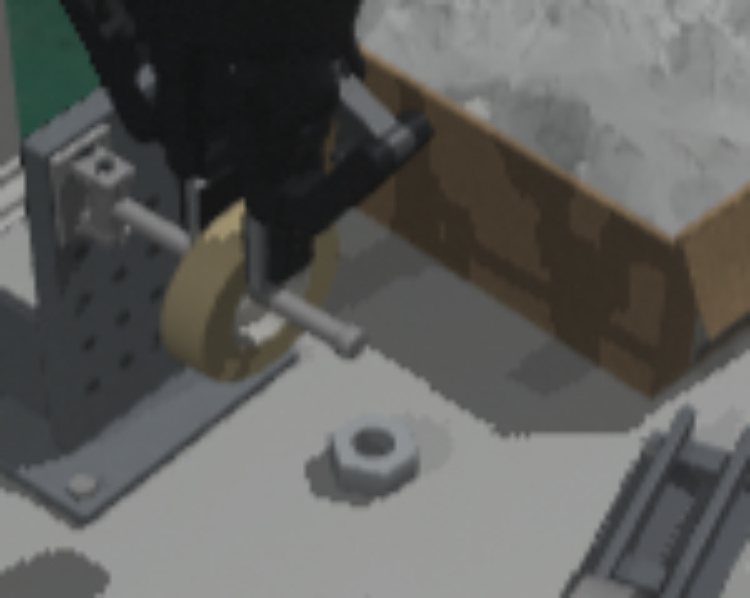

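```bash
for i in 1; do python3 -m pendant '[[0,0.002,0.007,0,0,0,0.95],[0,0,0,0,0,0,0.95]]';done; python3 -m pendant '[[0,0,0.007,0,0,0,0.95],[0,0,0,0,0,0,0.95]]'
```

```text
time: 13.35
ee_pos: [0.5923, 0.0283, 0.1614]
tcp_rot: [180.0, 0.0, 0.6]
wrist_force: [0.3, -0.2, -0.8]
opening: 0.0168
time: 13.55
ee_pos: [0.5922, 0.0283, 0.1596]
tcp_rot: [180.0, -0.0, 0.6]
wrist_force: [-0.6, 0.7, -0.8]
opening: 0.0171
```

```bash
python3 -m pendant '[[0,0,0.005,0,0,0,0.95],[0,0,0,0,0,0,0.95]]'
```

```text
time: 13.75
ee_pos: [0.5922, 0.0282, 0.1582]
tcp_rot: [180.0, -0.0, 0.6]
wrist_force: [-0.0, -0.8, -0.6]
opening: 0.0172
```

```bash
python3 -m pendant '[[0,0,0,0,0,0,0.74],[0,0,0,0,0,0,0.7],[0,0,0,0,0,0,0.65],[0,0,0,0,0,0,0.6],[0,0,0,0,0,0,0.55],[0,0,0,0,0,0,0.55]]'
python3 - <<'E'
from h import *
delta([.592,.0285,.158],[180,0,.6]);snap('scene','s17.png');snap('wrist','w17.png')
im=cv2.imread('pics/s17.png');cv2.imwrite('pics/s17z.png',cv2.resize(im[150:280,260:410],None,fx=5,fy=4.6))
E
```

```text
time: 14.35
ee_pos: [0.5924, 0.0283, 0.1585]
tcp_rot: [180.0, -0.0, 0.6]
wrist_force: [0.2, 0.2, 0.0]
opening: 0.0385
at [0.5924 0.0283 0.1585] [179.9858  -0.0397   0.5848] F [0.2348 0.2214 0.002 ] op 0.0385402550155794
scaled shift [-0.0015 -0.0009  0.0022] turn [ 0.0001 -0.0002 -0.0001]
```

View pics/s17z.png

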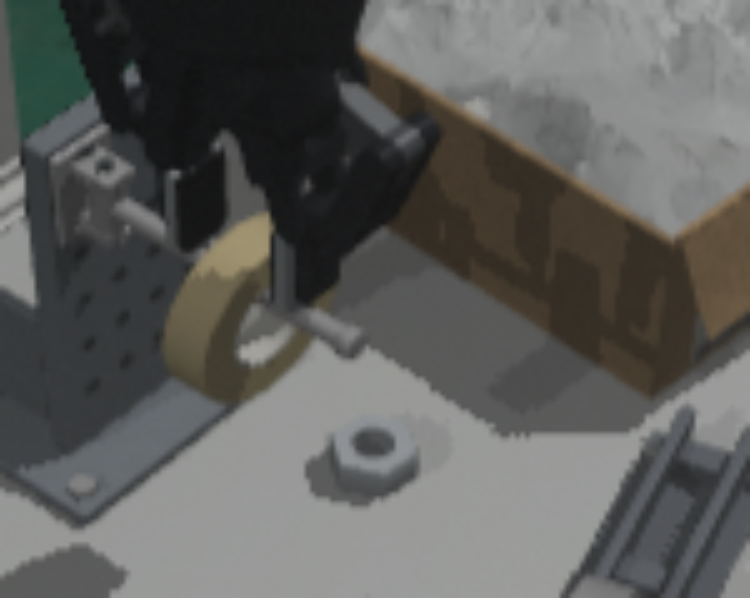

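View pics/w17.png

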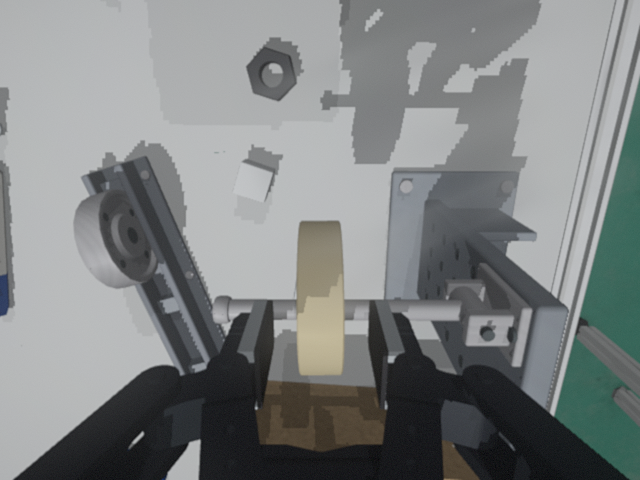

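The roll hangs on the bar (x 296–344 in the wrist view) with both fingers clear of it. Lifting straight up.

```bash
python3 -m pendant '[[0,0,-0.04,0,0,0,0.55],[0,0,-0.08,0,0,0,0.55],[0,0,-0.14,0,0,0,0.55],[0,0,-0.14,0,0,0,0.55],[-0.16,0,-0.04,0,0,0,0.55],[-0.16,0,0,0,0,0,0.55],[0,0,0,0,0,0,0.55],[0,0,0,0,0,0,0.55]]'
python3 - <<'E'
from h import *
snap('scene','s18.png');snap('wrist','w18.png')
im=cv2.imread('pics/s18.png');cv2.imwrite('pics/s18z.png',cv2.resize(im[140:340,240:440],None,fx=3,fy=3))
E
```

```text
time: 15.25
ee_pos: [0.5112, 0.0275, 0.2761]
tcp_rot: [180.0, -0.1, 0.6]
wrist_force: [-0.0, -0.3, 0.6]
opening: 0.0386
```

View pics/s18z.png

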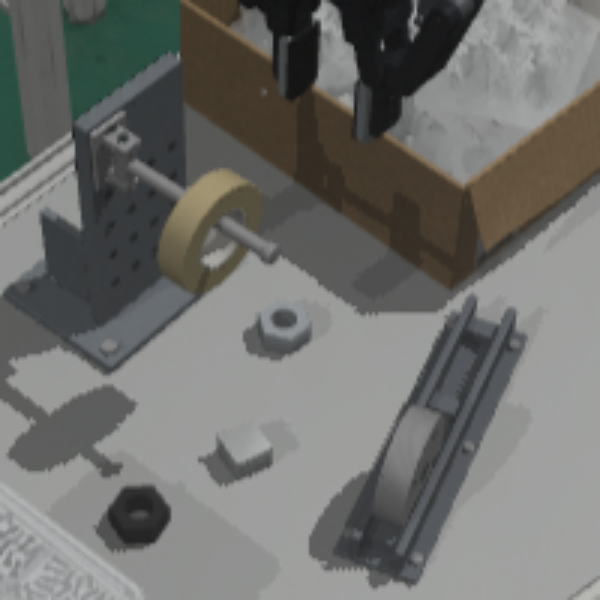

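View pics/w18.png

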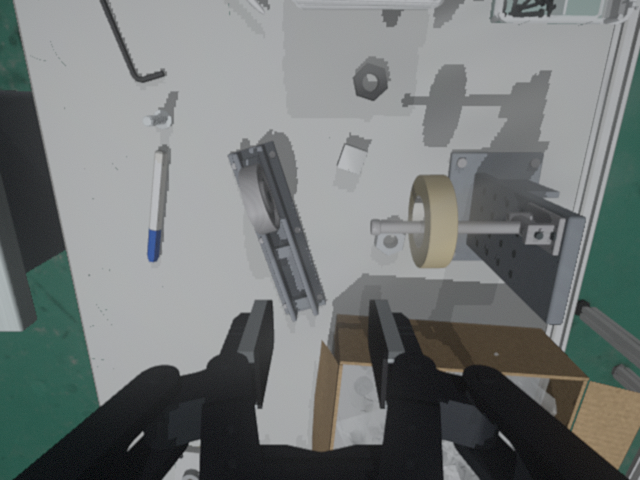

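```bash
python3 -m pendant '[[0,0,0,0,0,0,0.55],[0,0,0,0,0,0,0.55],[0,0,0,0,0,0,0.55],[0,0,0,0,0,0,0.55],[0,0,0,0,0,0,0.55],[0,0,0,0,0,0,0.55],[0,0,0,0,0,0,0.55],[0,0,0,0,0,0,0.55],[0,0,0,0,0,0,0.55],[0,0,0,0,0,0,0.55]]'
python3 - <<'E'
from h import *
b,c=snap('wrist','w19.png');a=cv2.imread('pics/w18.png')[:,:,::-1]
d=cv2.absdiff(np.ascontiguousarray(a),np.ascontiguousarray(b)).max(2)[140:300,340:600];print('changed px',(d>40).sum())
t=onz(c,372,227,.15);h=onz(c,522,228,.15);print(t,h,np.degrees(np.arctan2(h[1]-t[1],h[0]-t[0])))
print('tape x approx',onz(c,433,225,.155))
print(bot.job_done())
E
```

```text
time: 16.35
ee_pos: [0.5136, 0.0275, 0.2739]
tcp_rot: [180.0, 0.2, 0.6]
wrist_force: [0.1, 0.2, -1.0]
opening: 0.0386
changed px 676
[0.54947268 0.02781145 0.15      ] [0.65486237 0.02815016 0.15      ] 0.18414291885037382
tape x approx [0.5906871  0.03125975 0.155     ]
the job is handed in; nothing more can be done
None
```

I swung the hook fully out with the shut fingers until it met its stop. Then I took the tape from the rack, threaded it onto the bar, released it and drew the arm clear. The job was handed in at about 16.4 s of the 58 s allowed.

- **Hook:** In the last wrist picture the bar lies along the world x axis to 0.2°. The plate's own direction is 1.4° off the world y axis, so the hook is square to about 1–2°.
- **Tape:** It hangs with the bar through its hole, about 65 mm from the hinge by a rough ray measurement. The measurement was rough because the roll's position came from a single view.
- **Flange:** It still stands in its slot of the rack in the last scene picture. I judged this by eye and did not measure its position.
- **Gripper:** The tool was above and in front of the hook at z = 0.27 m. Wrist force was down to sensor noise.

**Check that did not settle anything:** I compared two wrist pictures 1 s apart to confirm the roll was at rest. 676 pixels had changed, but the arm itself had drifted about 2–3 mm between them. The roll's rest was therefore not shown on its own.

During the hook swing the tool also rose about 17 mm unasked, above the bar's top. I backed off, lowered it and finished the swing; I saw no sign of damage.

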